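# Retrieve the centrifuge spacer from under the drying shelf

### The arm

A 7-joint arm with a two-finger parallel gripper is mounted at the origin on the work surface. World frame = base frame: x ahead of the robot, y to its left, z up, the work surface at z = 0. Lengths are in m, angles in rad, forces in N, time in s.
With the tool pointing down it reaches from about 0.4 to 0.9 m from the base axis. Payload 5.6 kg.
Tool frame: the origin (TCP) lies between the finger pads; the fingertips stand env.nose_length ahead of it and the grasp point (between the pads) is the TCP (env.nose_length is the distance from the TCP to the fingertips, in m); z points along the fingers, y is the direction in which the jaws open and shut (so a half turn about z gives the same grasp; the last joint's range is limited). The gripper opens to 92 mm and grips with 3 to 60 N. Pads are 20 mm wide; open, the fingers measure 128 mm over their backs; the gripper's body (75 mm by 189 mm) begins 69 mm behind the grasp point.
Start: joints at [1.258, 0.468, -0.012, 1.603, 0.006, 1.071, -0.056], TCP at [0.173, -0.627, 0.209] pointing down, gripper open.
Joint ranges: [-2.53, 2.53], [-0.31, 2.02], [-1.57, 1.55], [0.28, 2.44], [-1.29, 4.43], [0.15, 1.84], [-2.92, 2.92]. Speed limits (rad/s): [2.57, 2.57, 3.14, 3.14, 3.14, 3.14, 3.14].

### API

Orientations are given as [roll, pitch, yaw] about the fixed x, y, z axes, in that order (R = Rz(yaw) Ry(pitch) Rx(roll)).
In Python, from rig import env gives the robot as it stands. Calls block until the motion is done:
- env.move_to(position, orientation): joint-space move of the TCP to a pose.
- env.line_to(position, rotation=None, v=0.15, max_force=None): straight line of the TCP; rotation=None keeps the orientation; v is the mean speed in m/s. With max_force (N) it stops when the force on the tool has changed by that much, and returns True; else False.
- env.movej(angles): joint-space move.
- env.set_gripper(opening, f_grip=None): finger opening in m; f_grip is the grip in N (None keeps the last); returns when the fingers have stopped.
- env.sleep(seconds).
- env.inverse_kinematics(position, orientation): joint angles nearest the present ones, or None.
- env.capture(name): name is "scene" or "top"; returns (picture, depth): 480x640x3 uint8, red, green, blue; 480x640 float32, m along the optical axis (not along the pixel's ray), 0 where there is no reading.
- env.calibration(name): a dict with "mtx" (3x3 intrinsics, pixels), "R" (3x3) and "t" (3): a world point X has camera coordinates R X + t. Camera axes: x right, y down, z forward; pixel columns grow to the right and rows downward; lengths in m; the calibration is good to about 2 mm. A picture is of the moment at which its call begins. calibration takes no time and is no camera call.
A pose or a line that the arm cannot do raises env.PlanningError and nothing moves.
- env.finish_job(): hands the job in, once; it reports no verdict.
Trained networks look in the newest picture that a camera, given by its name, has taken for a name from the list of things; names that differ only in an ending like _2 or _b are one class to them, and where a whole thing is asked for, a point or a joint stands for the part that bears it (a point fixed in the world has none). Each returns a list of dicts, best first, with "confidence" (0 to 1); they miss things now and then, are a little off and sometimes report something else, mostly with a low value. They report only what shows in the picture. A call takes as long as a camera call. They do not tell look-alikes from the thing itself.
- env.recognise(query, camera): "centre" ([x, y, z] in m, in world coordinates, good to about 4 mm: the middle of the surface that is visible of it).
- env.mark_of(query, camera): "centre" ([x, y, z] in m, in world coordinates, good to about 4 mm: a listed point, or the origin of a listed thing).
Readings, each from a call of its own:
- env.get_clock(): time.
- env.get_qpos(): joint angles.
- env.get_joint_velocities(): joint speeds.
- env.get_joint_efforts(): joint torques, N m.
- env.get_tcp_pos(): TCP position.
- env.get_tcp_rot(): TCP orientation.
- env.get_contact_force(): force on the tool from outside, world axes, zero at the start.
- env.get_ft_torque(): the same for the moment, N m.
- env.get_width(): finger opening in m.
Only numpy, scipy, OpenCV 4.12 (cv2) and the standard library are available. Lean on these libraries where they do the work, as an engineer would, in place of code of your own. Each camera call takes 0.05 s, during which the arm holds its last target. There are 200 camera calls.

### The job

The brass D-bore spacer of the centrifuge drive has slid under the low white wire shelf: pick up the flat hooked probe, sweep it under the shelf, drag the spacer out along the bench until it is clear of the shelf, and lay the probe flat on the bench with its hook clear of the shelf. Then put the spacer on the spindle of the drive stand, turned so that the flat of its bore meets the spindle's flat, and let go with it seated flush on the shoulder. Do not disturb the amber bottle and the white jar standing on the shelf.

Things in the scene. Friction and masses are not known exactly. Their poses are not given: they have to be found in the camera images.
- shelf: Fixed white wire shelf, 300 mm (its x) by 180 mm (its y); bars' underside 42 mm above the bench, top 50 mm. Origin: centre of the footprint at bench height, z up. Top of 5 mm bars along y, 19 mm gaps, and small solid pads at the two rear corners. Legs 8 x 10 mm. The +y long side is the open front, 284 mm between legs; the -y side has a rail (z 8 to 20 mm, inner face y = -84 mm).
- probe: Loose flat hooked probe, 100 g: aluminium strip 5 mm thick, flat on the bench, with an upright black grip 24 x 24 mm, 65 mm tall, at one end. Origin: centre of the grip's underside, level with the strip's; z up the grip, +x along the strip. Strip: x 0 to 220, y -8 to 8 mm. Its far end is an L: a flat foot reaching to y = -42 mm between x = 205 (inner face) and 220 mm.
- probe_hook (a point): Middle of the probe's foot: at (212.5, -25, 2.5) mm in the probe's frame.
- spacer: Dropped brass spacer: round collar, 44 mm outside diameter, 16 mm thick, about 120 g, at the start flat on the bench under the shelf. D-shaped through bore: 23 mm diameter with a flat 5.5 mm from the axis on the +x side. Origin: on the bore axis at the underside; z along the axis, up.
- stand: Fixed drive stand: round grey flange 90 mm diameter, 12 mm high; shoulder 32 mm diameter up to z = 35 mm; D-section steel spindle up to z = 60 mm: 20 mm diameter with a flat 4 mm from the axis on the +x side, top edge bevelled 2 mm. Origin: on the axis at bench height, z up. With x axes aligned the spacer has 1.5 mm clearance all round; turned over 0.3 rad off it does not go on.
- seat (a point): Centre of the shoulder's top face, on the spindle axis, 35 mm above the bench, axes as the stand's: a seated spacer has its origin here and its x axis along this x.
- amber_bottle: Small amber bottle, 38 mm diameter, 75 mm tall, standing on the shelf near its rear -x corner; origin at the centre of its underside. Leave it alone.
- white_jar: Small white jar, 44 mm diameter, 45 mm tall, standing on the shelf near its rear +x corner; origin at the centre of its underside. Leave it alone.
Mind the look-alikes: they are no part of the job. There is more than one size of the probe; the one meant has the size given above. Leave any turquoise look-alike of the spacer alone.

How it is judged:
On the way, in this order (a step that is already met when the one before it is completed fails the run):
1. the probe's foot is under the shelf (x of probe_hook in the frame of shelf between -0.15 and 0.15 m and y of probe_hook in the frame of shelf between -0.09 and 0.085 m and z of probe_hook in the frame of shelf below 0.042 m), for 0.1 s.
2. the spacer lies on the bench, wholly clear of the shelf ((y of spacer in the frame of shelf above 0.112 m or y of spacer in the frame of shelf below -0.112 m or x of spacer in the frame of shelf above 0.172 m or x of spacer in the frame of shelf below -0.172 m) and height (world z) of spacer below 0.012 m), for 0.2 s.
At the end, for the whole second after the job is handed in: Spacer on the spindle, flush on the shoulder (height and axis within 3 mm, flats within 0.35 rad, tilt under 0.08 rad); probe lying flat on the bench (under 8 mm high, tilt under 0.1 rad), middle of its foot 20 mm or more outside the shelf footprint; both at rest (horizontal distance between spacer and seat below 0.003 m and z of spacer in the frame of seat between -0.003 and 0.003 m and angle between spacer's own z axis and vertical below 0.08 rad and angle between the x axis of spacer and the x axis of seat, either way round below 0.35 rad and linear speed of each of spacer, probe below 0.02 m/s and height (world z) of probe below 0.008 m and angle between probe's own z axis and vertical below 0.1 rad and (y of probe_hook in the frame of shelf above 0.11 m or y of probe_hook in the frame of shelf below -0.11 m or x of probe_hook in the frame of shelf above 0.17 m or x of probe_hook in the frame of shelf below -0.17 m)); the robot touches nothing.
It fails at once if a thing standing on the shelf is shifted by more than 30 mm or knocked over (distance of any of amber_bottle, white_jar from where it was at the start of the episode above 0.03 m or angle between any of amber_bottle, white_jar's own z axis and vertical above 0.5 rad).
It also fails if it takes over 61 s, if anything falls off the work surface, if the arm or the gripper's body presses on something with over 40 N, if the wrist force passes 120 N, or if a joint passes its speed limit or range.

## Working session

There is one attempt and no reset: what is moved stays moved. The work goes in short steps, each a Python script; the robot and the scene stay as the last script left them, time stands still between calls to the robot, and variables do not carry over. Pictures are saved under pics/ and viewed, about 8 in all and at most 12, crops included, and the job is handed in when it is done.

```bash
mkdir -p pics; ls; python3 - <<'E'
from rig import env
import cv2,numpy as np
for n in("scene","top"):
    im,d=env.capture(n); cv2.imwrite(f"pics/{n}0.png",im[...,::-1]); np.save(f"pics/{n}0.npy",d)
    c=env.calibration(n); print(n,c["mtx"].round(1).tolist(),(-c["R"].T@c["t"]).round(3))
    for q in["shelf","probe","probe_hook","spacer","stand","seat","amber_bottle","white_jar"]:
        print(q,[(round(r["confidence"],2),np.round(r["centre"],3).tolist()) for r in env.mark_of(q,n)])
print(env.get_clock(),env.nose_length)
E
```

```text
pics
scene [[458.2, 0.0, 312.3], [0.0, 458.2, 239.5], [0.0, 0.0, 1.0]] [0.921 0.027 0.834]
shelf [(0.7, [0.509, -0.281, -0.001])]
probe [(0.69, [0.021, -0.302, 0.001]), (0.66, [0.481, 0.037, 0.002])]
probe_hook [(0.9, [0.695, 0.043, -0.001]), (0.78, [0.306, -0.312, 0.004])]
spacer [(0.85, [0.525, -0.257, -0.001]), (0.58, [0.448, -0.126, 0.001])]
stand [(0.68, [0.477, 0.292, -0.002]), (0.5, [0.612, -0.351, 0.048])]
seat [(0.88, [0.476, 0.291, 0.036])]
amber_bottle [(0.55, [0.399, -0.325, 0.047])]
white_jar [(0.56, [0.616, -0.352, 0.05])]
top [[562.3, 0.0, 317.7], [0.0, 562.3, 231.6], [0.0, 0.0, 1.0]] [ 0.174 -0.035  1.363]
shelf [(0.71, [0.511, -0.284, -0.0])]
probe [(0.84, [0.02, -0.308, -0.001]), (0.66, [0.48, 0.032, 0.003]), (0.2, [0.61, -0.348, 0.05])]
probe_hook [(0.94, [0.303, -0.317, 0.004]), (0.84, [0.695, 0.046, 0.006]), (0.59, [0.612, -0.351, 0.049]), (0.42, [0.481, 0.036, 0.001])]
spacer [(0.74, [0.528, -0.257, -0.002]), (0.45, [0.446, -0.126, -0.0])]
stand [(0.69, [0.476, 0.289, 0.001])]
seat [(0.67, [0.474, 0.29, 0.04])]
amber_bottle [(0.79, [0.4, -0.331, 0.048]), (0.63, [0.483, 0.032, -0.001])]
white_jar [(0.66, [0.613, -0.35, 0.05])]
0.9 0.019
```

View pics/top0.png

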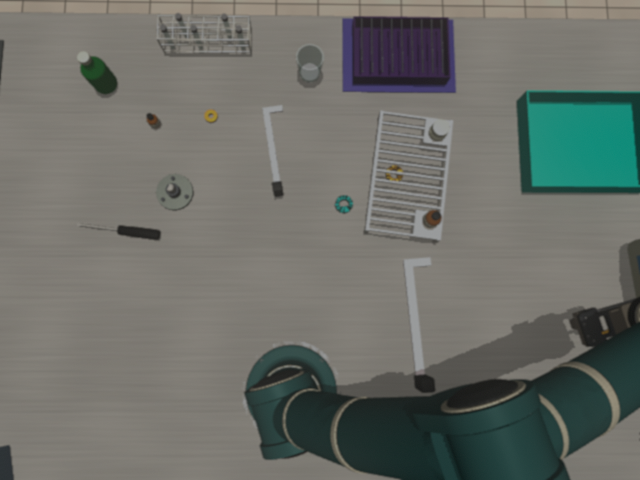

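View pics/scene0.png

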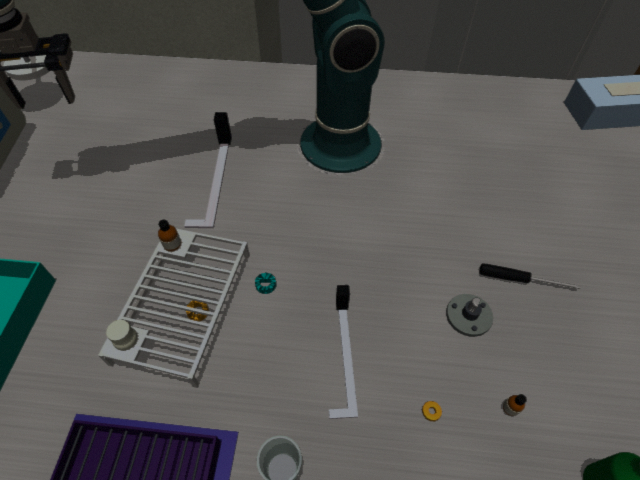

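Image 1 (top): shelf at px (410,177) with its open front facing left. The brass spacer shows through its bars at (394,173), and the turquoise look-alike sits outside at (343,204). The stand is at (175,192).

Image 2 (scene): the same items, with the spacer at (197,309), the stand at (470,314) and an orange ring at (432,411) that is no part of the job.

Probe candidates in the top view:
- **A:** grip (277,189), foot (273,108), grip to hook 215 mm.
- **B:** grip (424,383), foot (418,262), grip to hook 284 mm.

A fits, since the stated size gives 214 mm. I'll confirm it in a crop and measure the axes there.

```bash
cat > h.py <<'E'
import numpy as np,cv2
from rig import env
def proj(n,P):
    c=env.calibration(n); q=(c["R"]@np.atleast_2d(P).T).T+c["t"]; u=q@c["mtx"].T; return u[:,:2]/u[:,2:]
def unproj(n,uv,z):
    c=env.calibration(n); uv=np.atleast_2d(uv).astype(float)
    r=(np.c_[uv,np.ones(len(uv))]@np.linalg.inv(c["mtx"]).T)@c["R"]; o=-c["R"].T@c["t"]
    return o+r*((z-o[2])/r[:,2])[:,None]
def ortho(im,n,cx,cy,z,half=.04,s=4000):
    "rectified view at height z: columns = world +x, rows = world -y (up=+y)"
    N=int(2*half*s); pts=np.array([[cx-half,cy+half,z],[cx+half,cy+half,z],[cx+half,cy-half,z],[cx-half,cy-half,z]])
    H=cv2.getPerspectiveTransform(proj(n,pts).astype(np.float32),np.float32([[0,0],[N,0],[N,N],[0,N]]))
    return cv2.warpPerspective(im,H,(N,N),flags=cv2.INTER_CUBIC)
E
python3 - <<'E'
from h import *
T=cv2.imread("pics/top0.png");S=cv2.imread("pics/scene0.png")
a=ortho(T,"top",.59,.04,.003,.14,1430)
b=ortho(T,"top",.475,.29,.06,.025,8000); c=ortho(S,"scene",.475,.29,.06,.025,8000)
m=np.hstack([a,np.zeros((400,0,3),np.uint8),b[:400,:400]]); d=ortho(S,"scene",.52,-.28,.0,.2,1000); 
cv2.imwrite("pics/m1.png",np.vstack([m[:300],np.zeros((0,800,3),np.uint8)]) if 0 else np.hstack([a[:400,:400],np.vstack([cv2.resize(b,(300,300)),cv2.resize(c,(300,300))])[:400]]) if 0 else np.vstack([np.hstack([a,d])[:, :800],]) if 0 else cv2.resize(np.vstack([np.hstack([a,d]),np.hstack([b,c])]),(600,600)))
E
```

```text
(no output)
```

View pics/m1.png

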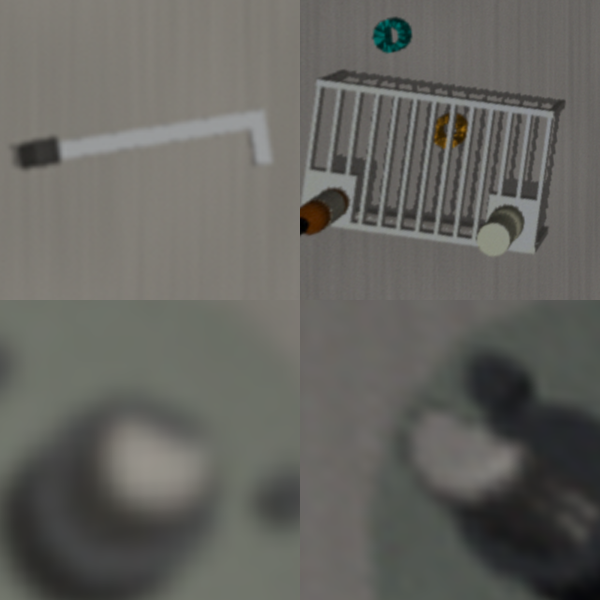

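Panel 1 confirms candidate A: strip yaw is about +0.17 rad, the foot points to −y, and the length is about 0.22 m. In panel 2 the spacer lies mid-shelf at (450,130). The spindle panels are blurry, so I'll average frames for those. Next I fit the poses numerically.

```bash
cat > fit.py <<'E'
from h import *
from scipy.optimize import minimize
def fit_probe(im,n,p0,z=.005):
    cx,cy=p0[0]+.11*np.cos(p0[2]),p0[1]+.11*np.sin(p0[2]); half=.16;s=2000
    o=ortho(im,n,cx,cy,z,half,s); g=cv2.GaussianBlur(o.min(2),(0,0),3).astype(float)
    L=np.array([[14,-8],[205,-8],[205,-42],[220,-42],[220,8],[14,8]])/1000
    def cost(p):
        c,sn=np.cos(p[2]),np.sin(p[2]); w=L@np.array([[c,sn],[-sn,c]])+p[:2]
        px=np.c_[(w[:,0]-cx+half)*s,(cy+half-w[:,1])*s]
        def m(P): 
            k=np.zeros(g.shape,np.uint8); cv2.fillPoly(k,[np.round(P*16).astype(np.int32)],255,cv2.LINE_AA,4); return k
        a=m(px)/255.; b=cv2.dilate(a,np.ones((25,25)))-a
        return -((g*a).sum()/a.sum()-(g*b).sum()/b.sum())
    S=np.array([p0]+[np.array(p0)+d for d in([.008,0,0],[0,.008,0],[0,0,.05])])
    r=minimize(cost,p0,method="Nelder-Mead",options=dict(initial_simplex=S,xatol=1e-4,fatol=1e-3)); return r.x,r.fun
E
python3 - <<'E'
from fit import *
I={n:cv2.imread(f"pics/{n}0.png") for n in("top","scene")}
for n in I: print(n,"probe",fit_probe(I[n],n,[.481,.035,.16]))
for n in I:
    o=ortho(I[n],n,.51,-.283,.05,.2,2000); hsv=cv2.cvtColor(o,cv2.COLOR_BGR2HSV)
    m=((hsv[...,2]>150)&(hsv[...,1]<40)).astype(np.uint8); k,l,st,_=cv2.connectedComponentsWithStats(m)
    j=1+st[1:,4].argmax(); p=np.argwhere(l==j)[:,::-1]; r=cv2.minAreaRect(p.astype(np.float32)); 
    print(n,"shelf",.51-.2+r[0][0]/2000,-.283+.2-r[0][1]/2000,r[1],r[2],st[j,4])
    # brass visible
    o=ortho(I[n],n,.527,-.257,.016,.04,4000);hsv=cv2.cvtColor(o,cv2.COLOR_BGR2HSV)
    m=(hsv[...,0]>8)&(hsv[...,0]<32)&(hsv[...,1]>110); p=np.argwhere(m)[:,::-1].astype(np.float32)
    (x,y),rr=cv2.minEnclosingCircle(p); print(n,"spacer",.487+x/4000,-.217-y/4000,rr/4000)
E
```

```text
top probe (array([0.48100705, 0.03607564, 0.15708086]), np.float64(-27.38213741828727))
scene probe (array([0.47791337, 0.03644571, 0.16136791]), np.float64(-35.648460808488124))
top shelf 0.5366390228271485 -0.3437752685546875 (463.29705810546875, 126.61096954345703) 7.51644229888916 11159
top spacer 0.522577449798584 -0.2509656867980957 0.021601696014404297
scene shelf 0.6423750305175782 -0.21312501525878902 (5.656853675842285, 2.1213202476501465) 45.0 16
scene spacer 0.527 -0.248375 0.02547580909729004
```

```bash
cat >> h.py <<'E'
SC=np.array([.51,-.283]); SY=-.132; PY=SY-np.pi/2
def sh(x,y): c,s=np.cos(SY),np.sin(SY); return SC+np.array([c*x-s*y,s*x+c*y])
def toS(p): c,s=np.cos(SY),np.sin(SY); d=np.asarray(p)[:2]-SC; return np.array([c*d[0]+s*d[1],-s*d[0]+c*d[1]])
def down(y): return [np.pi,0,y]
def save(name):
    for n in("top","scene"):
        a=np.mean([env.capture(n)[0] for _ in range(3)],0); cv2.imwrite(f"pics/{n}{name}.png",a[...,::-1].round().astype(np.uint8))
E
python3 - <<'E'
from fit import *
p=np.array([.480,.036]);yw=.159; st=sh(.048,.35); inn=sh(.048,.197)
best=None
for off in(np.pi/2,-np.pi/2):
    qs=[env.inverse_kinematics([*a,.042],down(y+off)) for a,y in((p,yw),(st,PY),(inn,PY))]
    print(off,[None if q is None else np.round(q,2).tolist() for q in qs])
    if all(q is not None for q in qs):
        m=max(abs(q[6]) for q in qs)
        if best is None or m<best[0]: best=(m,off)
off=best[1]; print(best)
env.move_to([*p,.14],down(yw+off))
env.line_to([*p,.042],v=.2,max_force=15)
env.set_gripper(.0,f_grip=45); print("w",env.get_width(),env.get_tcp_pos(),env.get_clock())
env.line_to([*p,.072],v=.15)
env.line_to([*st,.072],down(PY+off),v=.15)
print(env.get_tcp_pos(),env.get_clock())
save("1")
print([fit_probe(cv2.imread(f"pics/{n}1.png"),n,[*st,PY],.035) for n in("top","scene")])
open("off","w").write(str(off))
E
```

```text
1.5707963267948966 [[0.38, 0.55, -0.64, 2.09, 0.53, 0.66, -0.45], [0.13, 0.65, -0.38, 1.8, 0.33, 0.76, -2.12], [0.25, 0.6, -0.19, 1.85, 0.17, 0.71, -1.74]]
-1.5707963267948966 [[-0.98, 0.75, 1.11, 2.17, -0.95, 0.85, -2.24], [0.43, 0.79, -0.81, 1.78, 0.72, 0.9, 0.73], [0.6, 0.71, -0.67, 1.83, 0.59, 0.82, 1.07]]
(np.float64(2.124334454902964), 1.5707963267948966)
w 0.023280935847141093 [0.47989106 0.03600527 0.04192731] 5.1667
[0.60336828 0.05759934 0.0718061 ] 7.525
[(array([ 0.60862534,  0.0564325 , -1.72278081]), np.float64(-18.56027504886049)), (array([ 0.6036289 ,  0.05832824, -1.69866846]), np.float64(-46.726869236678894))]
```

```bash
python3 - <<'E'
from fit import *
env.line_to([*sh(.048,.35),.0428],v=.1,max_force=10)
print(env.line_to([*sh(.048,.196),.0428],v=.12,max_force=8),env.get_tcp_pos(),env.get_contact_force(),env.get_clock())
save("2")
T=[ortho(cv2.imread(f"pics/{n}2.png"),n,.54,-.24,.01,.1,2000) for n in("top","scene")]
cv2.imwrite("pics/m2.png",np.hstack(T))
E
```

```text
False [ 0.58353037 -0.09404853  0.04282831] [-0.41971612  0.53927438 -0.65933237] 9.6167
```

View pics/m2.png

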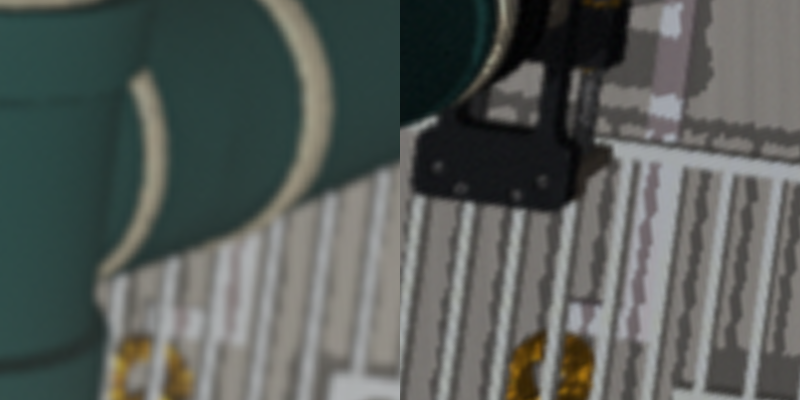

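The straight entry pushed the spacer with the foot (my mistake): in the scene panel the foot is at (600,320) and the brass lies behind it at (550,375). There is still room before the rail. I'll back off, move sideways and re-measure, then pass beside the spacer and sweep in behind it.

```bash
cat >> fit.py <<'E'
def brass(n,name,c=(.51,-.32),half=.07,z=.016):
    o=ortho(cv2.imread(f"pics/{n}{name}.png"),n,*c,z,half,4000);hsv=cv2.cvtColor(o,cv2.COLOR_BGR2HSV)
    m=(hsv[...,0]>8)&(hsv[...,0]<32)&(hsv[...,1]>110)&(hsv[...,2]>60)
    m=cv2.morphologyEx(m.astype(np.uint8),cv2.MORPH_CLOSE,np.ones((45,45))); k,l,st,_=cv2.connectedComponentsWithStats(m)
    j=1+st[1:,4].argmax(); (x,y),r=cv2.minEnclosingCircle(np.argwhere(l==j)[:,::-1].astype(np.float32))
    return np.array([c[0]-half+x/4000,c[1]+half-y/4000]),r/4000
E
python3 - <<'E'
from fit import *
env.line_to([*sh(.048,.206),.0428],v=.1)
print(env.line_to([*sh(.092,.206),.0428],v=.1,max_force=8))
save("3")
for n in("top","scene"):
    b=brass(n,"3"); print(n,b,toS(b[0]),[(r["confidence"],toS(r["centre"])) for r in env.mark_of("spacer",n)])
    print([(r["confidence"],toS(r["centre"])) for r in env.mark_of("shelf",n)+env.mark_of("probe_hook",n)])
    print([fit_probe(cv2.imread(f"pics/{n}3.png"),n,[*sh(.092,.206),PY],.006)])
print(env.get_clock(),toS(env.get_tcp_pos()))
cv2.imwrite("pics/m3.png",np.hstack([ortho(cv2.imread(f"pics/{n}3.png"),n,.54,-.29,z,.1,2000) for n,z in(("top",.016),("scene",.016))]))
E
```

```text
FalseTraceback (most recent call last):
  File "<stdin>", line 6, in <module>
  File "fit.py", line 20, in brass
    j=1+st[1:,4].argmax(); (x,y),r=cv2.minEnclosingCircle(np.argwhere(l==j)[:,::-1].astype(np.float32))
        ~~~~~~~~~~~~~~~^^
ValueError: attempt to get argmax of an empty sequence
```

```bash
python3 - <<'E'
from fit import *
n="scene"
b=brass(n,"3"); print(n,b,toS(b[0]),[(r["confidence"],toS(r["centre"])) for r in env.mark_of("spacer",n)])
print([(q,r["confidence"],toS(r["centre"])) for q in("shelf","probe_hook","white_jar","amber_bottle") for r in env.mark_of(q,n)])
print(env.get_clock(),toS(env.get_tcp_pos()))
cv2.imwrite("pics/m3.png",np.hstack([ortho(cv2.imread(f"pics/{n}3.png"),n,.54,-.29,z,.1,2000) for n,z in(("top",.016),("scene",.016))]))
E
```

```text
scene (array([ 0.51678255, -0.32663744]), 0.025748863220214843) [ 0.01246697 -0.04236512] [(0.77, array([ 0.00773876, -0.04688936]))]
[('shelf', 0.84, array([0.00138249, 0.00250374])), ('probe_hook', 0.77, array([ 0.06765717, -0.00735919])), ('probe_hook', 0.56, array([-0.19953668, -0.05241843])), ('white_jar', 0.78, array([ 0.11395585, -0.05215519])), ('amber_bottle', 0.71, array([ 0.06951515, -0.00539758])), ('amber_bottle', 0.62, array([-0.10359329, -0.05400444]))]
11.3083 [0.09199305 0.20594581]
```

View pics/m3.png

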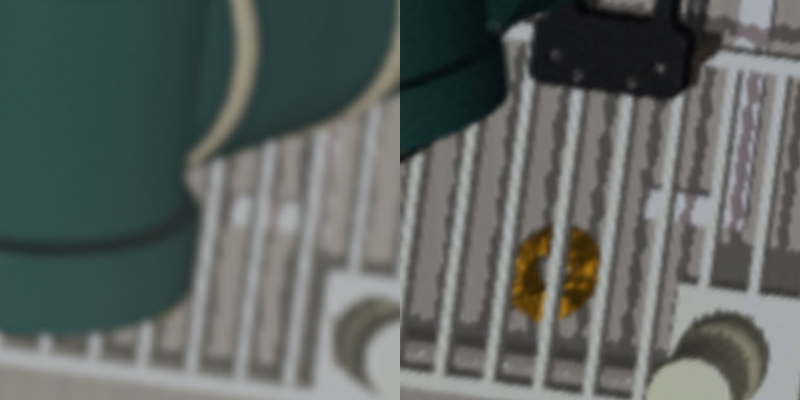

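```bash
python3 - <<'E'
from fit import *
print(env.line_to([*sh(.092,.139),.0424],v=.1,max_force=8),toS(env.get_tcp_pos()),env.get_contact_force())
print(env.line_to([*sh(.039,.139),.0424],v=.06,max_force=10),toS(env.get_tcp_pos()),env.get_contact_force())
save("4"); b=brass("scene","4"); print(b[1],toS(b[0]),[(r["confidence"],toS(r["centre"])) for r in env.mark_of("spacer","scene")],env.get_clock())
cv2.imwrite("pics/m4.png",ortho(cv2.imread("pics/scene4.png"),"scene",.54,-.29,.016,.1,2500))
E
```

```text
False [0.09201222 0.13973029] [-0.11054386  0.39062278 -1.97462623]
False [0.03934362 0.13883301] [-0.78069424 -0.1577575  -1.20878888]
0.025497444152832033 [ 0.00922433 -0.04019892] [(0.79, array([ 0.00648255, -0.04806492])), (0.47, array([-0.08349301,  0.14638435]))] 13.5083
```

View pics/m4.png

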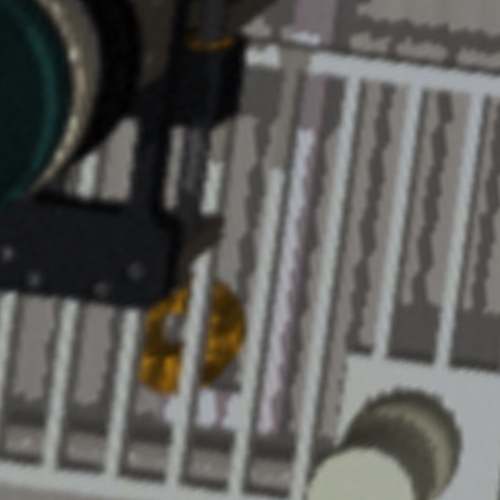

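The foot is behind the spacer now: foot at (200,410), spacer at (193,335). Dragging out next.

```bash
python3 - <<'E'
from fit import *
print(env.line_to([*sh(.036,.139),.0424],v=.05,max_force=8))
print(env.line_to([*sh(.036,.365),.0424],v=.10,max_force=12),toS(env.get_tcp_pos()),env.get_contact_force())
env.line_to([*sh(.036,.353),.0424],v=.05)
env.line_to([*sh(.13,.353),.0424],v=.15,max_force=10)
env.line_to([*sh(.13,.353),.0418],v=.02,max_force=5)
env.set_gripper(.06); env.line_to([*sh(.13,.353),.14],v=.25)
# move out of view of both cameras
env.move_to([.45,.12,.25],down(PY+float(open("off").read())))
save("5"); print(env.get_clock())
for n in("top","scene"): print(n,[(q,r["confidence"],np.round(r["centre"],3),toS(r["centre"]).round(3)) for q in("spacer","probe_hook","stand") for r in env.mark_of(q,n)])
cv2.imwrite("pics/m5.png",cv2.imread("pics/top5.png"))
E
```

```text
False
False [0.03609977 0.36470841] [ 0.22613975 -0.59304478 -1.54324433]
20.1583
top [('spacer', 0.73, array([ 0.54 , -0.107,  0.   ]), array([0.006, 0.179])), ('spacer', 0.64, array([ 0.632, -0.157,  0.002]), array([0.105, 0.141])), ('spacer', 0.58, array([ 0.448, -0.123, -0.001]), array([-0.082,  0.15 ])), ('probe_hook', 0.8, array([ 0.635, -0.156,  0.003]), array([0.107, 0.142])), ('probe_hook', 0.67, array([ 0.304, -0.314,  0.002]), array([-0.2  , -0.058])), ('stand', 0.71, array([ 0.473,  0.287, -0.001]), array([-0.112,  0.56 ]))]
scene [('spacer', 0.73, array([ 0.446, -0.127,  0.001]), array([-0.084,  0.146])), ('spacer', 0.57, array([ 0.54 , -0.107, -0.003]), array([0.007, 0.178])), ('probe_hook', 0.69, array([ 0.634, -0.158, -0.002]), array([0.107, 0.14 ])), ('stand', 0.59, array([ 0.477,  0.294, -0.001]), array([-0.108,  0.568])), ('stand', 0.57, array([ 0.512, -0.281, -0.002]), array([0.002, 0.003]))]
```

View pics/m5.png

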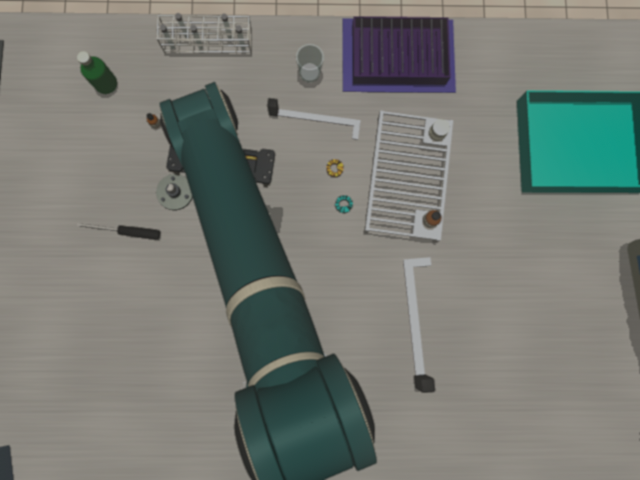

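The probe lies flat clear of the shelf (foot at (357,128)) and the spacer is out at (335,168). Now I measure both flats, averaging more frames.

```bash
python3 - <<'E'
from h import *
env.move_to([.6,-.0,.3],down(PY+float(open("off").read()))) if 0 else None
for n in("top","scene"):
    a=np.mean([env.capture(n)[0] for _ in range(8)],0); cv2.imwrite(f"pics/{n}6.png",a[...,::-1].round().astype(np.uint8))
L=[]
for n in("top","scene"):
    I=cv2.imread(f"pics/{n}6.png")
    L.append(np.hstack([ortho(I,n,.541,-.106,.016,.03,6000),ortho(I,n,.475,.29,.060,.03,6000)]))
m=np.vstack(L); m=cv2.convertScaleAbs(m,alpha=1.3)
for i in(0,1):
  for j in(0,1): cv2.line(m,(360*i+180,360*j),(360*i+180,360*j+12),(0,0,255),1); cv2.line(m,(360*i,360*j+180),(360*i+12,360*j+180),(0,0,255),1)
cv2.imwrite("pics/m6.png",cv2.resize(m,(600,600)))
E
```

```text
(no output)
```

View pics/m6.png

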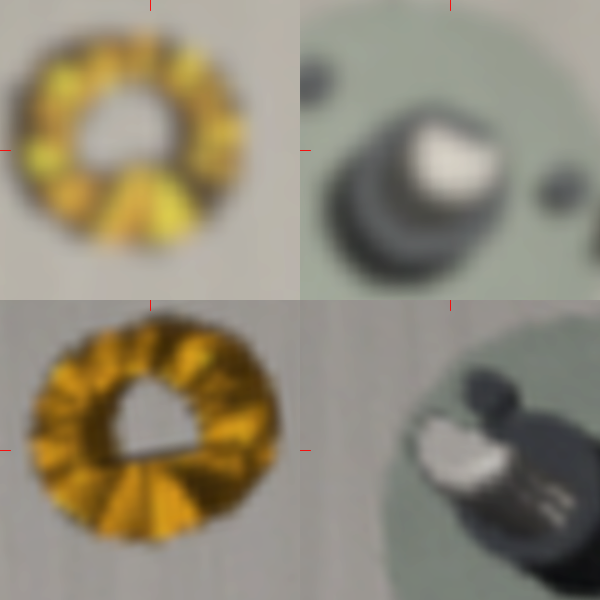

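```bash
cat > dfit.py <<'E'
from h import *
from scipy.optimize import minimize
S=5000.;HALF=.03
def dpoly(x,y,yaw,R,f):
    a=np.arccos(f/R); t=np.linspace(a,2*np.pi-a,60); return np.c_[x+R*np.cos(t+yaw),y+R*np.sin(t+yaw)]
def mask(polys,n,c,shape,sc=S,half=HALF):
    """polys: list of (xy,z); intersection, in ortho at reference z0"""
    out=None
    for P,z,z0 in polys:
        w=unproj(n,proj(n,np.c_[P,np.full(len(P),z)]),z0)
        px=np.c_[(w[:,0]-c[0]+half)*sc,(c[1]+half-w[:,1])*sc]
        k=np.zeros(shape,np.uint8); cv2.fillPoly(k,[np.round(px*16).astype(np.int32)],255,cv2.LINE_AA,4)
        out=k if out is None else np.minimum(out,k)
    return out/255.
def contrast(g,a,w=9):
    b=cv2.dilate(a,np.ones((2*w+1,2*w+1)))-a; return (g*a).sum()/a.sum()-(g*b).sum()/b.sum()
def NM(cost,p0,st):
    p0=np.array(p0,float); r=minimize(cost,p0,method="Nelder-Mead",options=dict(initial_simplex=np.vstack([p0,p0+np.diag(st)]),xatol=1e-4,fatol=1e-4)); return r.x,r.fun
def spacer(n,im,c):
    o=ortho(im,n,*c,.016,HALF,int(S)); sat=cv2.cvtColor(o,cv2.COLOR_BGR2HSV)[...,1].astype(float)
    res=[]
    for y0 in np.arange(0,6.28,.52):
        def cost(p):
            D=dpoly(p[0],p[1],p[2],.0115,.0055); m=mask([(D,.016,.016),(D,0,.016)],n,c,sat.shape)
            return contrast(sat,m) if m.sum()>500 else 0
        res.append(NM(cost,[*c,y0],[.003,.003,.3]))
    t=np.linspace(0,6.28,80)
    def oc(p): return -contrast(sat,mask([(np.c_[p[0]+.022*np.cos(t),p[1]+.022*np.sin(t)],.016,.016)],n,c,sat.shape))
    return sorted(res,key=lambda r:r[1])[:3],NM(oc,c,[.003,.003])
def stand(n,im,c):
    o=ortho(im,n,*c,.060,HALF,int(S)); g=o.min(2).astype(float); res=[]
    for R,f in((.008,.002),(.009,.003),(.01,.004)):
      rr=[]
      for y0 in np.arange(0,6.28,.52):
        def cost(p):
            m=mask([(dpoly(p[0],p[1],p[2],R,f),.06,.06)],n,c,g.shape); return -contrast(g,m)
        rr.append(NM(cost,[*c,y0],[.003,.003,.3]))
      rr.sort(key=lambda r:r[1]); res+=[(R,)+rr[0],(R,)+rr[1]]
    h=.065;s=3000;o=ortho(im,n,*c,.012,h,s); t=np.linspace(0,6.28,120)
    lab=cv2.cvtColor(o,cv2.COLOR_BGR2LAB)[...,1].astype(float)
    def fc(p): return contrast(lab,mask([(np.c_[p[0]+.045*np.cos(t),p[1]+.045*np.sin(t)],.012,.012)],n,c,lab.shape,s,h))
    return res,NM(fc,c,[.004,.004])
E
python3 - <<'E'
from dfit import *
for n in("top","scene"):
    im=cv2.imread(f"pics/{n}6.png")
    for f,c in((spacer,(.541,-.106)),(stand,(.475,.291))):
        a,b=f(n,im,c); print(n,f.__name__,"axis",b)
        for r in a: print("   ",r)
E
```

```text
Traceback (most recent call last):
  File "dfit.py", line 26, in spacer
    res.append(NM(cost,[*c,y0],[.003,.003,.3]))
               ~~^^^^^^^^^^^^^^^^^^^^^^^^^^^^^
  File "dfit.py", line 18, in NM
    p0=np.array(p0,float); r=minimize(cost,p0,method="Nelder-Mead",options=dict(initial_simplex=np.vstack([p0,p0+np.diag(st)]),xatol=1e-4,fatol=1e-4)); return r.x,r.fun
                             ~~~~~~~~^^^^^^^^^^^^^^^^^^^^^^^^^^^^^^^^^^^^^^^^^^^^^^^^^^^^^^^^^^^^^^^^^^^^^^^^^^^^^^^^^^^^^^^^^^^^^^^^^^^^^^^^^^^^^^^^^
  File "dfit.py", line 24, in cost
    D=dpoly(p[0],p[1],p[2],.0115,.0055); m=mask([(D,.016,.016),(D,0,.016)],n,c,sat.shape)
                                           ~~~~^^^^^^^^^^^^^^^^^^^^^^^^^^^^^^^^^^^^^^^^^^
  File "dfit.py", line 10, in mask
    w=unproj(n,proj(n,np.c_[P,np.full(len(P),z)]),z0)
  File "h.py", line 6, in unproj
    c=env.calibration(n); uv=np.atleast_2d(uv).astype(float)
ValueError: time passes only in moves, steps and waits
```

```bash
sed -i 's/env\.calibration(n)/cal(n)/' h.py; sed -i '2a import functools\ncal=functools.lru_cache(lambda n: env.calibration(n))' h.py
cat > r.py <<'E'
from dfit import *
for n in("top","scene"):
    im=cv2.imread(f"pics/{n}6.png")
    for f,c in((spacer,(.541,-.106)),(stand,(.475,.291))):
        a,b=f(n,im,c); print(n,f.__name__,"axis",b)
        for r in a: print("   ",r)
E
python3 r.py
```

```text
top spacer axis (array([ 0.53674929, -0.10396273]), np.float64(-67.44556462064838))
    (array([ 0.53958218, -0.10310369,  4.5211455 ]), np.float64(-66.09209177616212))
    (array([ 0.53985297, -0.10297287,  4.49509209]), np.float64(-66.09189478024388))
    (array([ 0.53964142, -0.10297222,  4.49469017]), np.float64(-66.08693553067258))
top stand axis (array([0.47481253, 0.29085146]), np.float64(-1.101923504636531))
    (0.008, array([0.47252363, 0.28553824, 3.88984854]), np.float64(-35.201201654724656))
    (0.008, array([0.4725869 , 0.28546235, 3.90637231]), np.float64(-35.18840729512176))
    (0.009, array([0.47338825, 0.28529564, 4.04148516]), np.float64(-37.33564967246774))
    (0.009, array([0.47345713, 0.28530461, 4.03521939]), np.float64(-37.33176348034314))
    (0.01, array([0.47599257, 0.28927885, 7.58358731]), np.float64(-36.537814026484625))
    (0.01, array([0.47597894, 0.28926451, 1.2982179 ]), np.float64(-36.529332025517846))
scene spacer axis (array([ 0.53897522, -0.10282451]), np.float64(-90.6041365965326))
    (array([ 0.53852133, -0.10255033,  5.05750056]), np.float64(-125.00136345156369))
    (array([ 0.53846406, -0.1026933 ,  5.04022804]), np.float64(-124.87761683244968))
    (array([ 0.53851141, -0.10269611,  5.04299925]), np.float64(-124.87178180738883))
scene stand axis (array([0.47744544, 0.29035636]), np.float64(-2.272740150105747))
    (0.008, array([0.47863896, 0.29003918, 1.5607259 ]), np.float64(-36.52309190548358))
    (0.008, array([0.4786674 , 0.29005262, 1.5561433 ]), np.float64(-36.50813403350202))
    (0.009, array([0.47847692, 0.29089417, 1.2294609 ]), np.float64(-41.425508669424445))
    (0.009, array([0.47849534, 0.29086612, 1.21804194]), np.float64(-41.42143364031459))
    (0.01, array([0.47931291, 0.29149253, 7.10124931]), np.float64(-39.12438016868512))
    (0.01, array([0.47926356, 0.29148154, 0.81855357]), np.float64(-39.1083983380356))
```

```bash
cat > r2.py <<'E'
from dfit import *
def scan(fn,ys,c):
    out=[]
    for y in ys: out.append(NM(lambda p:fn([*p,y]),c,[.002,.002])[1])
    return np.array(out)
ys1=np.arange(4.3,5.5,.1); ys2=np.arange(.5,2.0,.1)
for n in("top","scene"):
    im=cv2.imread(f"pics/{n}6.png"); c=(.5385,-.103)
    o=ortho(im,n,*c,.016,HALF,int(S)); sat=cv2.cvtColor(o,cv2.COLOR_BGR2HSV)[...,1].astype(float)
    def cs(p):
        D=dpoly(*p,.0115,.0055); return contrast(sat,mask([(D,.016,.016),(D,0,.016)],n,c,sat.shape),6)
    print(n,"spacer",dict(zip(ys1.round(1).tolist(),scan(cs,ys1,c).round(1).tolist())))
    c2=(.4765,.2905); g=ortho(im,n,*c2,.060,HALF,int(S)).min(2).astype(float)
    for R,f in((.009,.003),(.0095,.0035),(.01,.004)):
        print(n,R,dict(zip(ys2.round(1).tolist(),scan(lambda p:-contrast(g,mask([(dpoly(*p,R,f),.06,.06)],n,c2,g.shape),6)+ (np.hypot(p[0]-c2[0],p[1]-c2[1])/.003)**2*3,ys2,c2).round(1).tolist())))
    # half-level contour of bright top: polygon minimal-triangle info
    th=(g>(np.percentile(g,50)+g.max())/2).astype(np.uint8)
# overlays
def ov(n,c,z,polys):
    I=cv2.convertScaleAbs(ortho(cv2.imread(f"pics/{n}6.png"),n,*c,z,.016,12500),alpha=1.2)
    for P,zz,col in polys:
        w=unproj(n,proj(n,np.c_[P,np.full(len(P),zz)]),z); px=np.c_[(w[:,0]-c[0]+.016)*12500,(c[1]+.016-w[:,1])*12500]
        cv2.polylines(I,[px.round().astype(np.int32)],True,col,1)
    return I
a=(.5385,-.103);b=(.4765,.2905);L=[]
for n in("top","scene"):
    D=dpoly(*a,4.85,.0115,.0055); E=lambda R,f:dpoly(*b,1.2,R,f)
    L.append(np.hstack([ov(n,a,.016,[(D,.016,(0,0,255)),(D,0,(255,0,0))]),ov(n,b,.06,[(E(.01,.004),.058,(0,0,255)),(E(.008,.002),.06,(255,0,0))])]))
cv2.imwrite("pics/m7.png",cv2.resize(np.vstack(L),(600,600)))
E
python3 r2.py
```

```text
top spacer {4.3: -57.4, 4.4: -57.7, 4.5: -57.6, 4.6: -56.7, 4.7: -55.9, 4.8: -54.2, 4.9: -53.1, 5.0: -52.8, 5.1: -52.4, 5.2: -52.3, 5.3: -52.4, 5.4: -52.9, 5.5: -53.3}
top 0.009 {0.5: -29.7, 0.6: -30.4, 0.7: -31.1, 0.8: -31.7, 0.9: -32.2, 1.0: -32.6, 1.1: -32.9, 1.2: -33.0, 1.3: -32.9, 1.4: -32.7, 1.5: -32.5, 1.6: -32.1, 1.7: -31.3, 1.8: -30.2, 1.9: -29.3}
top 0.0095 {0.5: -30.1, 0.6: -30.9, 0.7: -31.6, 0.8: -32.4, 0.9: -33.1, 1.0: -33.7, 1.1: -34.0, 1.2: -34.2, 1.3: -34.2, 1.4: -34.1, 1.5: -33.6, 1.6: -33.1, 1.7: -32.0, 1.8: -31.0, 1.9: -30.0}
top 0.01 {0.5: -29.8, 0.6: -30.5, 0.7: -31.3, 0.8: -32.1, 0.9: -32.9, 1.0: -33.5, 1.1: -34.0, 1.2: -34.3, 1.3: -34.4, 1.4: -34.3, 1.5: -34.0, 1.6: -33.4, 1.7: -32.3, 1.8: -31.1, 1.9: -30.0}
scene spacer {4.3: -91.9, 4.4: -91.0, 4.5: -90.8, 4.6: -91.0, 4.7: -91.3, 4.8: -94.0, 4.9: -98.7, 5.0: -103.4, 5.1: -102.6, 5.2: -98.4, 5.3: -96.1, 5.4: -94.4, 5.5: -93.8}
scene 0.009 {0.5: -28.2, 0.6: -29.1, 0.7: -30.0, 0.8: -31.2, 0.9: -32.9, 1.0: -34.8, 1.1: -36.5, 1.2: -37.4, 1.3: -37.2, 1.4: -36.4, 1.5: -35.7, 1.6: -35.3, 1.7: -34.5, 1.8: -33.6, 1.9: -32.7}
scene 0.0095 {0.5: -31.0, 0.6: -32.1, 0.7: -32.9, 0.8: -33.6, 0.9: -34.6, 1.0: -36.0, 1.1: -37.3, 1.2: -38.2, 1.3: -38.0, 1.4: -37.1, 1.5: -36.3, 1.6: -35.3, 1.7: -34.2, 1.8: -33.0, 1.9: -32.0}
scene 0.01 {0.5: -32.3, 0.6: -33.7, 0.7: -34.3, 0.8: -34.7, 0.9: -35.1, 1.0: -35.5, 1.1: -36.0, 1.2: -36.5, 1.3: -36.5, 1.4: -35.7, 1.5: -34.9, 1.6: -34.0, 1.7: -32.8, 1.8: -31.9, 1.9: -30.7}
```

View pics/m7.png

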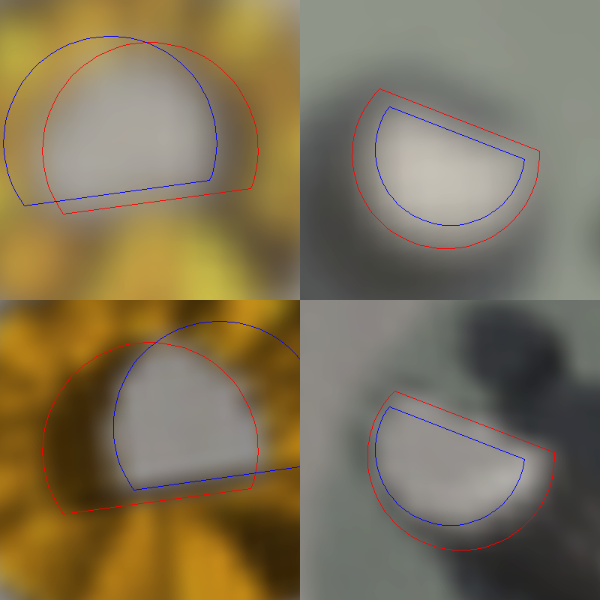

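The overlays fit. The spindle flat is at yaw 1.22 with its axis at (0.4768, 0.2905). The spacer flat is at about 4.88 with its axis at (0.5386, −0.103). Next I centre the spacer with a cross squeeze, grasp, turn and insert.

```bash
cat > g.py <<'E'
from h import *
A=np.array([.5386,-.103]); B=np.array([.4768,.2905]); SP=4.88-2*np.pi; ST=1.22; dy=ST-SP
best=None
for ps in np.arange(-1.2,2.4,.1):
    q=[env.inverse_kinematics([*a,z],down(y)) for a,z,y in((A,.021,ps),(A,.021,ps-np.pi/2),(B,.12,ps+dy),(B,.056,ps+dy))]
    if any(x is None for x in q): continue
    m=max(abs(x[6]) for x in q)
    if best is None or m<best[0]: best=(m,ps,[np.round(x,2).tolist() for x in q])
print(dy,best); ps=best[1]
env.move_to([*A,.09],down(ps-np.pi/2)); env.set_gripper(.07)
env.line_to([*A,.021],v=.15,max_force=10)
env.set_gripper(0,f_grip=8); print("w1",env.get_width()); env.set_gripper(.062)
env.line_to([*A,.045],v=.15); env.line_to([*A,.045],down(ps),v=.15); env.line_to([*A,.021],v=.15,max_force=10)
env.set_gripper(0,f_grip=25); print("w2",env.get_width(),env.get_tcp_pos(),env.get_clock())
env.line_to([*A,.12],v=.2)
env.line_to([*B,.14],down(ps+dy),v=.2)
save("8"); print(env.get_tcp_pos(),env.get_tcp_rot(),env.get_width(),env.get_clock())
open("ps","w").write(repr((ps,ps+dy)))
E
python3 g.py
```

```text
2.623185307179586 (np.float64(1.4786370148700017), np.float64(1.8000000000000027), [[0.5, 0.63, -0.48, 1.95, 0.45, 0.67, -0.03], [0.31, 0.58, -0.22, 1.96, 0.21, 0.62, -1.4], [0.28, 0.91, -1.33, 1.85, 0.96, 1.21, 1.48], [0.27, 1.07, -1.33, 1.88, 1.14, 1.22, 1.38]])
w1 0.00022409806541136257
w2 0.0007275708203314809 [ 0.53860056 -0.10298263  0.02097418] 28.7083
[0.47688435 0.29036827 0.14004714] [-3.14145666e+00 -1.12087094e-05 -1.86033203e+00] 0.0003673419907046922 32.425
```

```bash
python3 - <<'E'
from h import *
for n in("top","scene"): print([(r["confidence"],np.round(r["centre"],3)) for r in env.mark_of("spacer",n)])
cv2.imwrite("pics/m8.png",cv2.resize(cv2.imread("pics/scene8.png"),(800,600)))
E
```

```text
[]
[(0.88, array([ 0.538, -0.106, -0.001])), (0.74, array([ 0.447, -0.125,  0.001]))]
```

View pics/m8.png

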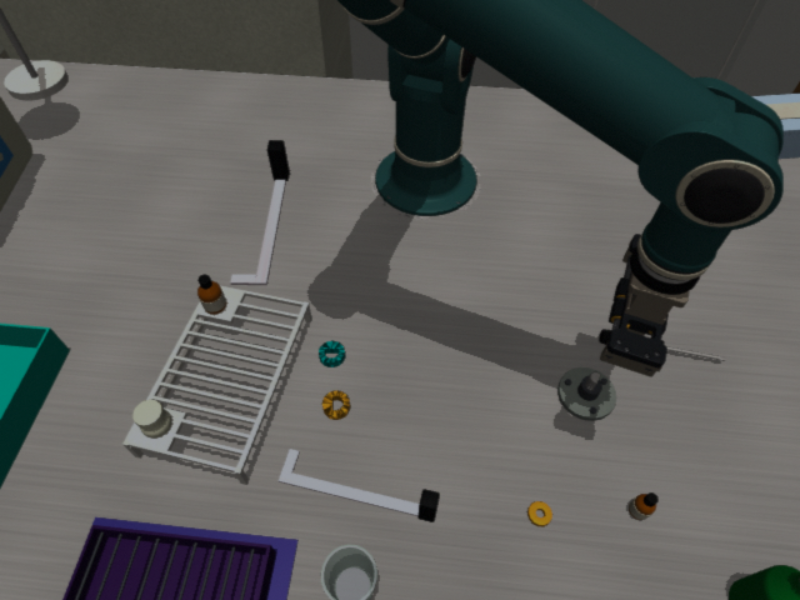

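Scene view: the spacer still lies at (336,405) and the gripper above the stand is empty, so the fingers closed over the spacer without gripping. I'll check whether it moved, then probe the real fingertip height.

```bash
python3 - <<'E'
from dfit import *
for k in "68":
    a,b=spacer("scene",cv2.imread(f"pics/scene{k}.png"),(.5386,-.103)); print(k,b,a[0])
A=np.array([.5386,-.103]); ps=1.8
env.set_gripper(.07)
env.line_to([*A,.10],down(ps),v=.3)
print(env.get_clock(), env.line_to([*A,.035],v=.25,max_force=8), env.get_width())
print(env.line_to([*A,.012],v=.04,max_force=4),env.get_tcp_pos(),env.get_contact_force(),env.get_clock(),env.nose_length)
E
```

```text
6 (array([ 0.53910028, -0.10281665]), np.float64(-90.56182555920645)) (array([ 0.53872085, -0.1027493 ,  5.05823001]), np.float64(-124.8563001956772))
8 (array([ 0.53893747, -0.10302101]), np.float64(-90.22872126566733)) (array([ 0.53840304, -0.10275493,  5.0309044 ]), np.float64(-125.15947839182753))
36.4 True 0.06952004450465257
False [ 0.53857749 -0.10284091  0.01183655] [-0.35730147  0.60426116 -0.02047486] 37.3333 0.019
```

```bash
python3 - <<'E'
from h import *
A=np.array([.5386,-.103])
print(env.line_to([*A,-.004],v=.04,max_force=4),env.get_tcp_pos(),env.get_contact_force(),env.get_clock())
E
```

```text
True [ 0.53821204 -0.10312816 -0.00448358] [-0.99789657  0.13532616  5.87149071] 37.775
```

Contact came at TCP z ≈ −0.004, so the fingertips sit about at the reported TCP rather than 19 mm below it. I'll re-grasp at z = 0.003.

```bash
cat > g2.py <<'E'
from h import *
A=np.array([.5386,-.103]); B=np.array([.4768,.2905]); dy=1.22-(4.88-2*np.pi); ps=1.8; pg=ps-np.pi/2
env.line_to([*A,.003],v=.1)
env.set_gripper(0,f_grip=8); print("w1",env.get_width()); env.set_gripper(.065)
env.line_to([*A,.026],v=.15); env.line_to([*A,.026],down(pg),v=.2); env.line_to([*A,.003],v=.15)
env.set_gripper(0,f_grip=25); w=env.get_width(); print("w2",w,env.get_tcp_pos(),env.get_clock())
if w>.03:
    env.line_to([*A,.1],v=.25)
    env.line_to([*B,.075],down(pg+dy),v=.25)
    print(env.get_tcp_pos(),env.get_tcp_rot(),env.get_width(),env.get_contact_force(),env.get_clock())
E
python3 g2.py
```

```text
w1 0.042932970323369075
w2 0.04249693329502248 [ 0.53903841 -0.10306511  0.0035889 ] 41.8333
[0.47702507 0.28998328 0.07501924] [-3.14125789e+00  3.26971434e-04  2.85152636e+00] 0.042190869476640115 [-0.30613792  0.10497422 -1.79655737] 45.15
```

```bash
cat > ins.py <<'E'
from h import *
B=np.array([.4768,.2905]); y0=2.8515
env.line_to([*B,.066],v=.15)
for i,(r,u,v) in enumerate([(0,0,0),(.15,0,0),(-.15,0,0),(0,.0015,0),(0,-.0015,0),(0,0,.0015),(0,0,-.0015)]):
    b=B+[u,v]
    if i: env.line_to([*b,.066],down(y0+r),v=.1)
    hit=env.line_to([*b,.0375],v=.07,max_force=7); p=env.get_tcp_pos(); t=env.get_clock()
    print(i,hit,p.round(4),env.get_contact_force().round(1),round(t,2))
    if p[2]<.0415 or t>54: break
E
python3 ins.py
```

```text
0 True [0.4765 0.2898 0.0582] [-0.  -0.6 -1.6] 45.65
1 True [0.4759 0.2899 0.0377] [0.3 0.6 1.6] 46.37
```

It went on at the second try (yaw +0.15), with z at seat height. Releasing and checking.

```bash
python3 - <<'E'
from h import *
p=env.get_tcp_pos()
env.set_gripper(.065); env.line_to([p[0],p[1],.12],v=.2)
env.line_to([.33,.15,.30],v=.35)
save("9"); print(env.get_clock())
for n in("top","scene"): print(n,[(q,round(r["confidence"],2),np.round(r["centre"],3)) for q in("spacer","seat","probe_hook") for r in env.mark_of(q,n)])
a=[ortho(cv2.imread(f"pics/{n}9.png"),n,.477,.29,.051,.05,4000) for n in("top","scene")]
cv2.imwrite("pics/m9.png",np.hstack(a))
E
```

```text
51.3417
top [('spacer', 0.67, array([ 0.446, -0.124, -0.002])), ('probe_hook', 0.91, array([ 0.636, -0.156,  0.004])), ('probe_hook', 0.77, array([ 0.306, -0.316,  0.001])), ('probe_hook', 0.66, array([ 0.616, -0.352,  0.05 ]))]
scene [('spacer', 0.88, array([0.475, 0.288, 0.035])), ('spacer', 0.79, array([ 0.446, -0.122, -0.001])), ('seat', 0.56, array([0.475, 0.293, 0.036])), ('probe_hook', 0.9, array([ 0.305, -0.314,  0.004])), ('probe_hook', 0.64, array([ 0.636, -0.157, -0.002]))]
```

View pics/m9.png

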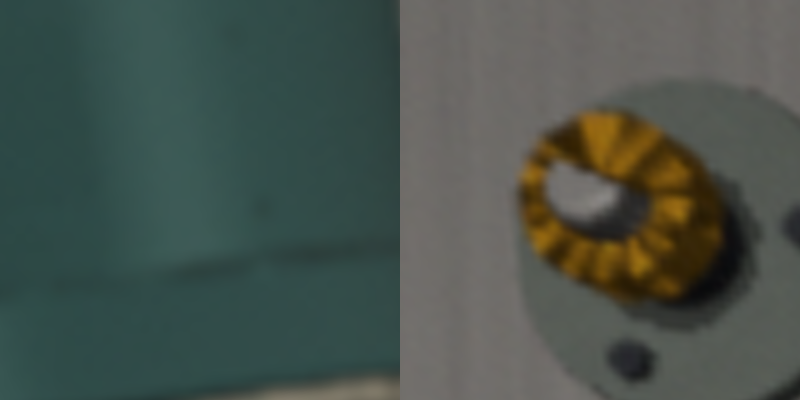

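```bash
python3 -c "
from rig import env
env.finish_job(); print('done')"
```

```text
the job is handed in; nothing more can be done
done
```

The job is handed in. The spacer is on the spindle, and the probe (the 214 mm one, not its longer look-alike) lies on the bench with its hook clear of the shelf. The clock stood at about 51 s of the 61 allowed.

**Last checks**
- **Spacer:** the scene camera puts it at (0.475, 0.288, 0.035). The network puts the seat at (0.475, 0.293, 0.036). That is about 5 mm apart, with each reading good to about 4 mm, so it does not prove the 3 mm limit. The stronger evidence is that at release the gripper had come down to the height expected for a seated spacer, within 1 mm. The picture also shows the collar around the spindle.
- **Top camera:** the arm blocked its view of the stand in the last picture, so this check rests on one camera only.
- **Probe:** both cameras place the hook about 50 mm outside the shelf's front edge.
- **Shelf items:** I did not re-measure the bottle and jar at the end. They looked unmoved in a picture taken after the drag.

**What went wrong on the way**
- **First sweep:** I drove the foot straight in and pushed the spacer about 75 mm deeper under the shelf. I then passed beside it, swept in behind it and dragged it out.
- **First grasp:** the fingers closed on air above the spacer. I had trusted `env.nose_length` (19 mm), but the bench contact showed the fingertips are about at the reported TCP height. I grasped again, lower.
- **First insertion:** it stopped about 5 mm down the spindle. It went on at the second try, turned 0.15 rad further.
- **Spacer angle:** the two cameras' automatic fits disagreed, 4.5 against 5.05 rad. I started from 4.88, judged from overlays.

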